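Set the shoe-finishing machine to half speed

TASK

Set the finishing machine to half speed: move the long ball-ended lever to the middle mark, so that it stands straight up, and leave it there. Do not move the short paddle-ended lever of the neighbouring dust-extractor box.

Things in the scene. Friction and masses are not known exactly. Their poses are not given: they have to be found in the camera images.
- speed_box: Grey steel box fixed to the bench, 90 (its x) x 140 (y) x 60 mm high, with a 55 mm radius dome on top (115 mm high in all). Origin: centre of its underside. The lever leaves a slot over the dome; its hinge is parallel to the box's x axis, 60 mm above the origin, so it swings in the box's y-z plane. Longest white mark: the middle. A like box holds the extractor lever; either may be the left one.
- speed_ball (a point): Centre of the black ball, 32 mm in diameter, on the end of the 10 mm thick steel speed lever; 130 mm from the hinge, so 190 mm above the bench when upright.
- speed_lever (a joint): Angle of the speed lever (rad): 0 is upright at the middle mark (half speed), positive leans towards the box's +y, negative towards its -y; stops at -0.85 and 0.85. It starts leaning to the -y side. Stiff hinge: it stays where it is left; about 2 N at the ball moves it.
- damper_paddle (a point): Centre of the flat black paddle (44 mm along its box's x, 12 mm thick, 30 mm tall) on the end of the short dust-extractor lever, 90 mm from its hinge, which lies 60 mm above the bench in the other grey box. To be left alone; it may lean either way.
Mind the look-alikes: they are no part of the job. What is shaped like the speed_box but red or turquoise is not meant.

How it is judged:
By the outcome, as a careful person would: the job done as asked, in the order asked, and still so for the second after the job is handed in, with the robot touching nothing.
It also fails if it takes over 32 s, if anything falls off the work surface, if the arm or the gripper's body presses on something with over 40 N, if the wrist force passes 120 N, or if a joint passes its speed limit or range.

ROBOT

A 7-joint arm with a two-finger parallel gripper is mounted at the origin on the work surface. World frame = base frame: x ahead of the robot, y to its left, z up, the work surface at z = 0. Lengths are in m, angles in rad, forces in N, time in s.
With the tool pointing down it reaches from about 0.425 to 1.025 m from the base axis. Payload 9.4 kg.
Tool frame: the origin (TCP) lies on the centre line of the jaws, within the pads' length; the fingertips stand 19 mm ahead of it and the grasp point (between the pads) is the TCP; z points along the fingers, y is the line along which they close (so a half turn about z gives the same grasp; the last joint's range is limited). The gripper opens to 93 mm and grips with 3 to 60 N. Pads are 15 mm wide; open, the fingers measure 128 mm over their backs; the gripper's body (75 mm by 188 mm) begins 65 mm behind the grasp point.
Start: joints at [-1.241, 0.599, -0.003, 1.599, 0.002, 0.943, -0.08], TCP at [0.287, 0.666, 0.238] pointing down, gripper open.
Joint ranges: [-2.57, 2.57], [-0.35, 1.97], [-1.29, 1.29], [0.11, 2.56], [-1.05, 4.19], [0.11, 1.86], [-2.63, 2.63]. Speed limits (rad/s): [2.22, 2.22, 3.01, 3.01, 3.14, 3.14, 3.14].

INTERFACE

Orientations are given as a 3x3 rotation matrix whose columns are the frame's x, y, z axes.
In Python, from cell import r gives the robot as it stands.
- The arm moves only by the tool drive_tool, never from a script. Its argument "moves" is a list of rows, each a list of 7 numbers: the shift along the tool's x, y, z in cm, then the turn, a rotation vector about the tool's x, y, z in rad, then the closure in counts, from 0 (fully open) to 255 (shut). A call has 1 to 20 rows; each row is the pose to reach, as a shift and turn from the pose commanded when the call began, along the tool's axes at that moment; what a row does not reach only later rows make up. A row lasts 1/8 s, in which the tool goes at most 62.5 mm and 10.7 degrees, less where a joint would pass 70% of its speed; a pose out of reach is approached as far as the arm can. A call with a gripper value outside its range is refused whole. The fingers move at their own pace and stop on an object; "grip_force" is the grip in N (left out, the last holds). Time passes only in rows, so rows that repeat a pose let the fingers close. It gives the time, the measured TCP pose, the force, the opening and the grip force at its end, in the units of the state.
- r.get_state(): the state, without advancing time (a new reading comes with each control period).
- r.grab_frame(name): name is "scene" or "top" or "wrist"; returns the picture (384x512x3 uint8, red, green, blue); there is no depth.
- r.calibration(name): a dict with "intrinsics" (3x3 intrinsics, pixels), "camera_from_world" (4x4, takes a point from world to camera coordinates). Camera axes: x right, y down, z forward; pixel columns grow to the right and rows downward; lengths in m; the calibration is good to about 2 mm. The wrist camera is an equidistant fisheye: a pixel r from the principal point sees the ray r / f radians off the axis. A picture is of the moment at which its call begins: read the wrist's pose just before it. calibration takes no time and is no camera call; for the wrist camera it gives the pose at the moment of the call.
- r.sign_off(): hands the job in; it is judged then, once.
The state is a dict: "t": time; "joint_positions": joint angles; "qd": joint speeds; "joint_efforts": joint torques, N m; "position": TCP position; "tcp_rot": TCP orientation; "ft_force": force on the tool from outside, world axes, zero at the start; "moment": the same for the moment, N m; "opening": finger opening in m; "gripper_force": force on a finger pad.
Only numpy, scipy, OpenCV 4.12 (cv2) and the standard library are available. Lean on these libraries where they do the work, as an engineer would, in place of code of your own. Each camera call takes 0.05 s, during which the arm holds its last target. There are 200 camera calls.

## Working session

There is one attempt and no reset: what is moved stays moved. The work goes in short steps, Python scripts to look and compute and a tool call to move; the robot and the scene stay as the last step left them, time stands still between calls to the robot, and variables do not carry over. Pictures are saved under pics/ and viewed, at most 10 in all, crops included, and the job is handed in when it is done.

Besides the shell and the picture viewer there is one more tool, called after ">>>" by a JSON object that holds its "op" and its "data", one argument or row to a line. drive_tool: Moves the arm, as the interface text tells. Its arguments: {"type":"object","properties":{"moves":{"type":"array","items":{"type":"array","items":{"type":"number"}}},"grip_force":{"type":"number"}},"required":["moves"]}

```bash
mkdir -p pics; ls; python3 - <<'E'
from cell import r
import cv2,json,numpy as np
np.set_printoptions(precision=4,suppress=True)
for n in("scene","top"):
    cv2.imwrite(f"pics/{n}0.png",r.grab_frame(n)[:,:,::-1]); c=r.calibration(n); print(n,np.array(c["intrinsics"]),np.array(c["camera_from_world"]))
s=r.get_state();print(s["t"],s["position"],np.array(s["tcp_rot"]))
E
```

```text
pics
scene [[396.2543   0.     253.1779]
 [  0.     396.2543 183.5704]
 [  0.       0.       1.    ]] [[ 0.0175  0.9997  0.0152  0.0381]
 [ 0.8076 -0.0052 -0.5898 -0.3021]
 [-0.5895  0.0226 -0.8074  1.2036]
 [ 0.      0.      0.      1.    ]]
top [[484.2944   0.     253.0713]
 [  0.     484.2944 193.6003]
 [  0.       0.       1.    ]] [[ 0.0092 -0.9995 -0.0291 -0.0257]
 [-0.9842 -0.0039 -0.1771  0.4802]
 [ 0.1769  0.0303 -0.9838  1.1419]
 [ 0.      0.      0.      1.    ]]
0.1 [0.2867 0.6655 0.2369] [[-0.9184  0.3956 -0.0004]
 [ 0.3956  0.9184 -0.0013]
 [-0.0002 -0.0014 -1.    ]]
```

View pics/scene0.png

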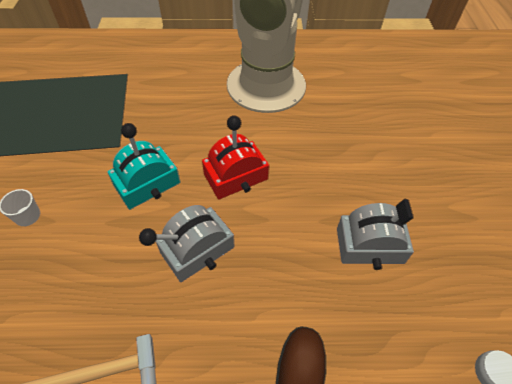

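View pics/top0.png

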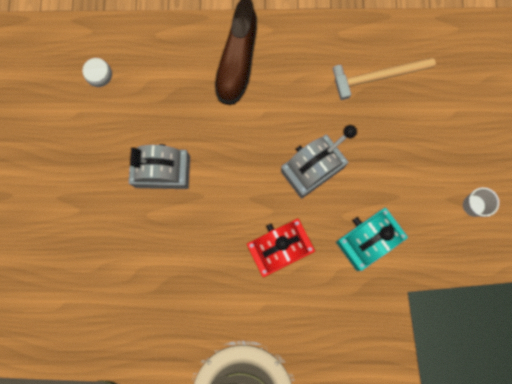

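The scene view shows the speed ball at about (148,237) with its grey box at (197,240). In the top view they are at (350,131) and (314,165). The paddle box is the other grey one, at (375,235) in scene and (158,165) in top. I'll enlarge the speed box in both views.

```bash
cat > h.py <<'E'
import numpy as np,cv2
from cell import r
np.set_printoptions(precision=4,suppress=True)
def P(n):
    c=r.calibration(n);return np.array(c["intrinsics"])@np.array(c["camera_from_world"])[:3]
def tri(a,b):
    X=cv2.triangulatePoints(P("scene"),P("top"),np.array(a,float).reshape(2,1),np.array(b,float).reshape(2,1));return (X[:3]/X[3]).ravel()
def plane(n,uv,z):
    M=P(n);H=np.c_[M[:,:2],M[:,2]*z+M[:,3]];p=np.linalg.solve(H,[*uv,1]);return p[:2]/p[2]
E
python3 - <<'E'
from h import *
S=cv2.imread("pics/scene0.png");T=cv2.imread("pics/top0.png")
def ball(I,x,y):
    m=((I.max(2)<60)*255).astype(np.uint8);m[:, :]=cv2.morphologyEx(m,cv2.MORPH_OPEN,np.ones((5,5)))
    n,l,s,c=cv2.connectedComponentsWithStats(m); k=1+np.argmin(np.hypot(*(c[1:]-[x,y]).T)); print(s[k],c[k]); return c[k]
b=tri(ball(S,148,237),ball(T,350,131));print("ball",b)
a=S[190:290,130:245];c=T[110:210,270:370]
cv2.imwrite("pics/crop.png",np.hstack([cv2.resize(a,None,fx=4,fy=4,interpolation=2)[:400,:400],cv2.resize(c,None,fx=4,fy=4,interpolation=2)]))
E
```

```text
[140 231  16  14 181] [147.5359 237.6409]
[345 126  11  11 104] [349.7115 131.1346]
ball [ 0.6048 -0.2427  0.1516]
```

View pics/crop.png

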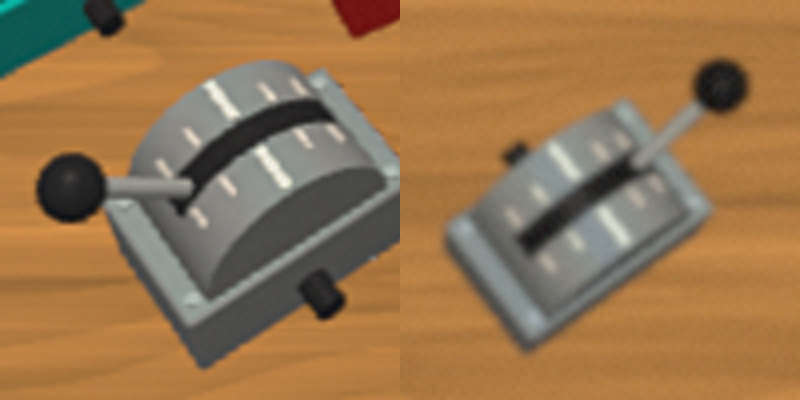

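The crop shows the speed lever leaning over one long end. The long middle mark has segments at top crop (562,160)/(615,228) and scene crop (220,98)/(272,166).

```bash
python3 - <<'E'
from h import *
t=lambda x,y:(270+(x-400)/4-.375,110+y/4-.375); s=lambda x,y:(130+x/4-.375,190+y/4-.375)
A=tri(s(220,98),t(562,160));B=tri(s(272,166),t(615,228));print("marks",A,B,(A+B)/2)
d=(B-A)[:2];print("x-dir yaw",np.degrees(np.arctan2(d[1],d[0])))
q=[plane("top",t(*p),.06) for p in [(447,232),(528,345),(712,208),(628,98)]];print("corners",np.array(q),np.mean(q,0))
for i in range(4): e=q[(i+1)%4]-q[i];print(np.linalg.norm(e),np.degrees(np.arctan2(e[1],e[0])))
ball=np.array([.6048,-.2427,.1516]); 
for c in ((A+B)[:2]/2,np.mean(q,0)):
    v=ball-[*c,.06];print(np.linalg.norm(v),np.degrees(np.arctan2(v[1],v[0])),np.arctan2(np.hypot(*v[:2]),v[2]))
E
```

```text
marks [ 0.5605 -0.1628  0.1603] [ 0.5426 -0.1812  0.0655] [ 0.5516 -0.172   0.1129]
x-dir yaw -134.2567130769498
corners [[ 0.5416 -0.0912]
 [ 0.4721 -0.1397]
 [ 0.5569 -0.2516]
 [ 0.6261 -0.2021]] [ 0.5492 -0.1712]
0.08467169303084551 -145.0944885290425
0.14037858260922192 -52.87285155788726
0.08509681946419637 35.5431455643924
0.13944930947845663 127.31460988736521
0.1273598657303886 -53.03670648907853 0.7681146323167466
0.12884261164331304 -52.13571940891316 0.7799553791422421
```

>>> {"op": "drive_tool", "data": {
  "moves": [
    [-2, -2, -6, 0, 0, 0.1, 80],
    [-6, -6.5, -6, 0, 0, 0.2, 80],
    [-65.2, -70.9, -5, 0, 0, 0.527, 80],
    [-65.2, -70.9, -5, 0, 0, 0.527, 80],
    [-65.2, -70.9, -5, 0, 0, 0.527, 80],
    [-65.2, -70.9, -5, 0, 0, 0.527, 80],
    [-65.2, -70.9, -5, 0, 0, 0.527, 80],
    [-65.2, -70.9, -5, 0, 0, 0.527, 80],
    [-65.2, -70.9, -5, 0, 0, 0.527, 80],
    [-65.2, -70.9, -5, 0, 0, 0.527, 80],
    [-65.2, -70.9, -5, 0, 0, 0.527, 80],
    [-65.2, -70.9, -5, 0, 0, 0.527, 80],
    [-65.2, -70.9, -5, 0, 0, 0.527, 80],
    [-65.2, -70.9, -5, 0, 0, 0.527, 80],
    [-65.2, -70.9, -5, 0, 0, 0.527, 80],
    [-65.2, -70.9, -5, 0, 0, 0.527, 80],
    [-65.2, -70.9, -5, 0, 0, 0.527, 80],
    [-65.2, -70.9, -5, 0, 0, 0.527, 80],
    [-65.2, -70.9, -5, 0, 0, 0.527, 80],
    [-65.2, -70.9, -5, 0, 0, 0.527, 80]
  ],
  "grip_force": 15
}}

```text
t: 2.6
position: [0.6052, -0.2418, 0.2878]
tcp_rot: [[-0.596, 0.803, 0.0], [0.803, 0.596, 0.0], [0.0, 0.0, -1.0]]
ft_force: [-0.1, 0.8, 0.4]
opening: 0.0642
gripper_force: 0.0
```

```bash
cat >> h.py <<'E'
def wray(uv):
    c=r.calibration("wrist");K=np.array(c["intrinsics"]);M=np.array(c["camera_from_world"])
    d=np.array([(uv[0]-K[0,2]),(uv[1]-K[1,2])]);q=np.hypot(*d);th=q/K[0,0]
    v=np.r_[d/max(q,1e-9)*np.sin(th),np.cos(th)];R=M[:3,:3];return -R.T@M[:3,3],R.T@v
def wz(uv,z):
    o,v=wray(uv);return o+v*(z-o[2])/v[2]
def wpx(p):
    c=r.calibration("wrist");K=np.array(c["intrinsics"]);M=np.array(c["camera_from_world"])
    q=M[:3,:3]@p+M[:3,3];n=np.hypot(q[0],q[1]);th=np.arctan2(n,q[2]);return K[:2,2]+K[0,0]*th*q[:2]/n
E
python3 - <<'E'
from h import *
print(wpx(np.array([.6048,-.2427,.1516])),wpx(np.array([.5505,-.1717,.115])))
cv2.imwrite("pics/w1.png",r.grab_frame("wrist")[:,:,::-1])
E
```

```text
[256.6022 185.9004] [255.5823  95.7279]
```

View pics/w1.png

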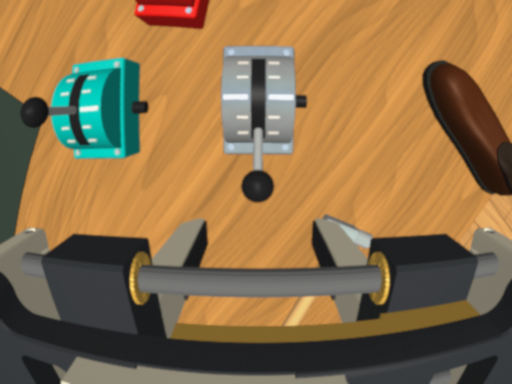

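The wrist view puts the ball at (257.5,186), as predicted. The slot runs straight up the picture, and the long middle mark sits at about row 100, centred on column 259. I'll refine the box centre from this.

```bash
python3 - <<'E'
from h import *
I=cv2.imread("pics/w1.png")
m=(I.max(2)<60).astype(np.uint8);m[:160]=0;m[210:]=0;m[:,:230]=0;m[:,290:]=0
m=cv2.morphologyEx(m,cv2.MORPH_OPEN,np.ones((7,7)));bc=cv2.moments(m,True);bc=(bc['m10']/bc['m00'],bc['m01']/bc['m00']);b=wz(bc,.1516);print("ball",bc,b)
w=((I.min(2)>205)*255).astype(np.uint8);w[:55]=0;w[145:]=0;w[:,:215]=0;w[:,300:]=0
n,l,s,c=cv2.connectedComponentsWithStats(w)
for k in range(1,n):
    if s[k,4]>5: print(s[k],c[k],wz(c[k],.113))
# box top corners z=.06
for p in [(224,48),(293,48),(293,152),(223,152)]: print(wz(p,.06))
E
```

```text
ball (257.1463414634146, 185.69153515064562) [ 0.6051 -0.2425  0.1516]
[237  76  11   2  20] [242.   76.5] [ 0.5263 -0.1635  0.113 ]
[269  76  10   2  20] [273.5  76.5] [ 0.5532 -0.1436  0.113 ]
[223  94  25   6 139] [235.0576  96.4101] [ 0.5332 -0.1853  0.113 ]
[269  94  25   6 134] [280.4328  96.6493] [ 0.5722 -0.1567  0.113 ]
[238 116   9   2  18] [242.  116.5] [ 0.5521 -0.1985  0.113 ]
[269 116  10   2  18] [273.5    116.5556] [ 0.5793 -0.1785  0.113 ]
[ 0.4793 -0.1432  0.06  ]
[ 0.5485 -0.0919  0.06  ]
[ 0.6286 -0.1984  0.06  ]
[ 0.557  -0.2514  0.06  ]
```

>>> {"op": "drive_tool", "data": {
  "moves": [
    [0, -0.05, 5, 0, 0, 0, 80],
    [0, -0.05, 10, 0, 0, 0, 80],
    [0, -0.05, 13, 0, 0, 0, 80],
    [0, -0.05, 13.5, 0, 0, 0, 80],
    [0, -0.05, 13.5, 0, 0, 0, 80],
    [0, -0.05, 13.5, 0, 0, 0, 255],
    [0, -0.05, 13.5, 0, 0, 0, 255],
    [0, -0.05, 13.5, 0, 0, 0, 255],
    [0, -0.05, 13.5, 0, 0, 0, 255],
    [0, -0.05, 13.5, 0, 0, 0, 255]
  ],
  "grip_force": 15
}}

```text
t: 3.9
position: [0.6047, -0.244, 0.1529]
tcp_rot: [[-0.595, 0.804, 0.0], [0.804, 0.595, -0.0], [-0.0, -0.0, -1.0]]
ft_force: [-1.2, -0.4, 2.8]
opening: 0.0314
gripper_force: 15.0
```

>>> {"op": "drive_tool", "data": {
  "moves": [
    [0.3, 0, -0.28, 0, 0, 0, 255],
    [0.6, 0, -0.53, 0, 0, 0, 255],
    [1.63, 0, -1.32, 0, 0, 0, 255],
    [2.74, 0, -2.0, 0, 0, 0, 255],
    [3.91, 0, -2.56, 0, 0, 0, 255],
    [5.13, 0, -3.01, 0, 0, 0, 255],
    [6.39, 0, -3.33, 0, 0, 0, 255],
    [7.67, 0, -3.53, 0, 0, 0, 255],
    [8.32, 0, -3.57, 0, 0, 0, 255],
    [8.97, 0, -3.59, 0, 0, 0, 255],
    [8.97, 0, -3.59, 0, 0, 0, 255],
    [8.97, 0, -3.59, 0, 0, 0, 255],
    [8.97, 0, -3.59, 0, 0, 0, 255]
  ]
}}

```text
t: 5.52
position: [0.5515, -0.1715, 0.1887]
tcp_rot: [[-0.595, 0.804, 0.0], [0.804, 0.595, 0.0], [0.0, 0.0, -1.0]]
ft_force: [-3.2, -0.8, 4.1]
opening: 0.0309
gripper_force: 15.0
```

>>> {"op": "drive_tool", "data": {
  "moves": [
    [0, 0, 0, 0, 0, 0, 80],
    [0, 0, 0, 0, 0, 0, 80],
    [0, 0, 0, 0, 0, 0, 80],
    [0, 0, 0, 0, 0, 0, 80],
    [0, 0, -3, 0, 0, 0, 80],
    [0, 0, -7, 0, 0, 0, 80],
    [-4, 0, -10, 0, 0, 0, 80],
    [-9, 0, -10, 0, 0, 0, 80],
    [-9, 0, -10, 0, 0, 0, 80],
    [-9, 0, -10, 0, 0, 0, 80]
  ]
}}

```text
t: 6.78
position: [0.6044, -0.2434, 0.2879]
tcp_rot: [[-0.595, 0.804, -0.001], [0.804, 0.595, 0.001], [0.001, -0.001, -1.0]]
ft_force: [-0.6, 0.7, 0.2]
opening: 0.0641
gripper_force: 0.0
```

```bash
python3 - <<'E'
from h import *
I=r.grab_frame("wrist")[:,:,::-1].copy();S=r.grab_frame("scene")[:,:,::-1];T=r.grab_frame("top")[:,:,::-1]
cv2.imwrite("pics/w2.png",I);cv2.imwrite("pics/s2.png",S);cv2.imwrite("pics/t2.png",T)
print(wpx(np.array([.5525,-.171,.19])),[(P(n)@[.5525,-.171,.19,1])[:2]/(P(n)@[.5525,-.171,.19,1])[2] for n in("scene","top")])
print(wpx(np.array([.5525,-.171,.06])))
z=lambda A:cv2.resize(A,(400,300))
cv2.imwrite("pics/m2.png",np.vstack([np.hstack([z(I),z(S)]),np.hstack([z(T),cv2.resize(S[160:310,130:330],(400,300),interpolation=2)])]))
E
```

```text
[258.4117  90.9244] [array([187.0245, 201.6549]), array([319.9978, 148.9766])]
[258.6319  98.7699]
```

View pics/m2.png

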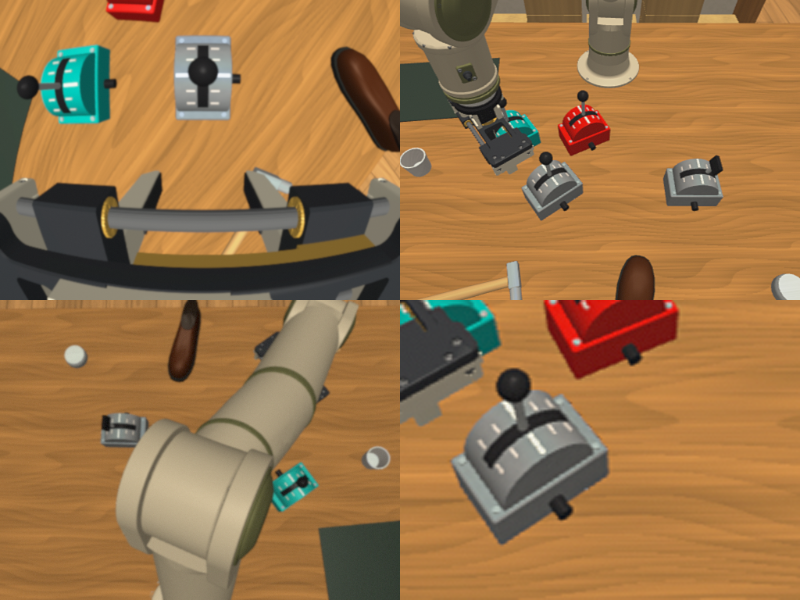

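The ball now stands over the middle mark: wrist panel about (203,72), scene panel (546,158). The paddle is unmoved. Now a numeric check of the lean.

```bash
python3 - <<'E'
from h import *
u=np.array([.595,-.804]) # lean direction
C=np.array([.5525,-.171])
I=cv2.imread("pics/w2.png")
S=cv2.imread("pics/s2.png")
def cen(I,x,y,w,k):
    m=(I.max(2)<62).astype(np.uint8);g=np.zeros_like(m);g[y-w:y+w,x-w:x+w]=1
    m=cv2.morphologyEx(m*g,cv2.MORPH_OPEN,cv2.getStructuringElement(2,(k,k)));c,_=cv2.findContours(m,0,1)
    return cv2.minEnclosingCircle(max(c,key=cv2.contourArea))
(p,rw)=cen(I,260,92,28,17);(q,rs)=cen(S,187,202,16,9);print(p,rw,q,rs)
b1=wz(p,.19)[:2];b2=plane("scene",q,.19)
w=((I.min(2)>205)*255).astype(np.uint8);w[:55]=0;w[145:]=0;w[:,:215]=0;w[:,300:]=0
n,l,s,c=cv2.connectedComponentsWithStats(w)
M=[wz(c[k],.113)[:2] for k in range(1,n) if s[k,4]>60];print("marks",M)
for b in(b1,b2): print(b,"lean",(b-C)@u/.13, [(b-np.mean(M,0))@u/.13])
# scene: mark centre from scene crop before (246,132)
sm=plane("scene",(130+246/4-.375,190+132/4-.375),.113);print(sm,(b2-sm)@u/.13)
E
```

```text
(259.5, 96.5) 16.688419342041016 (186.5, 203.5) 7.648629188537598
marks [array([ 0.5295, -0.1873]), array([ 0.5762, -0.1527])]
[ 0.556  -0.1742] lean 0.035499995963547325 [np.float64(0.0401705406875744)]
[ 0.5565 -0.1716] lean 0.02218695425575553 [np.float64(0.026857498979782603)]
[ 0.5512 -0.1722] 0.02084724627741368
```

```bash
python3 - <<'E'
from h import *
I=cv2.imread("pics/w2.png");S=cv2.imread("pics/s2.png")
a=cv2.resize(I[40:160,200:320],(480,480),interpolation=2);b=cv2.resize(S[185:265,150:203],(318,480),interpolation=2)
cv2.imwrite("pics/z2.png",np.hstack([a,b]))
E
```

```text
(no output)
```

View pics/z2.png

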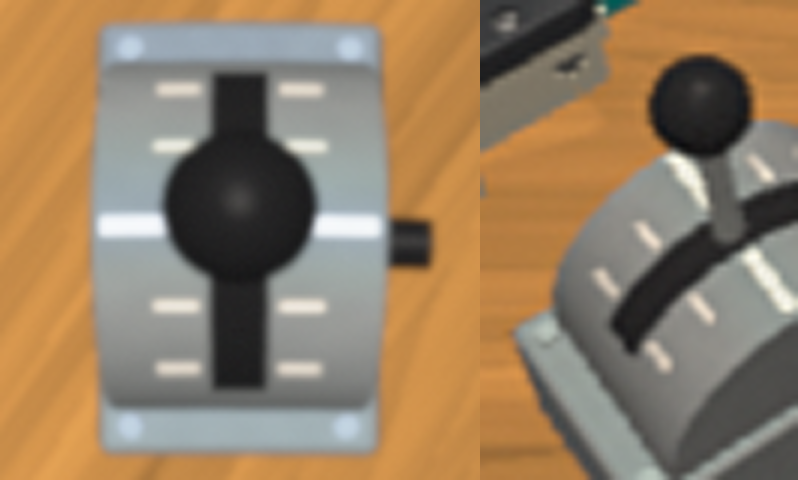

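The lever is upright. The zoomed wrist view puts the ball at (259.4,91.4), against a predicted upright position of (258.4,90.9). The scene view agrees to within about 1 mm. The earlier enclosing circle was thrown off by the dark slot. The gripper is clear, so I'm handing in.

```bash
python3 -c "
from cell import r
print(r.sign_off())"
```

```text
the job is handed in; nothing more can be done
None
```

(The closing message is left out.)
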